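# Push the bracket home into the corner stop for tacking

## Robot

A 6-joint arm with a two-finger parallel gripper is mounted at the origin on the work surface; the furniture and walls round the work are solid. World frame = base frame: x ahead of the robot, y to its left, z up, the work surface at z = 0. Lengths are in m, angles in rad, forces in N, time in s.
With the tool pointing down it reaches from about 0.275 to 0.875 m from the base axis. Payload 12.5 kg.
Tool frame: the origin (TCP) lies midway between the tips of the shut fingers; the grasp point (between the pads) lies 19 mm behind it; z points along the fingers, y is the line along which they close (so a half turn about z gives the same grasp; the last joint's range is limited). The gripper opens to 85 mm and grips with 20 to 120 N. Pads are 22 mm wide; open, the fingers measure 114 mm over their backs; the gripper's body (76 mm by 85 mm) begins 54 mm behind the grasp point. The pads swing forward as they close: fully open they stand 13 mm farther back than shut.
Start: joints at [1.022, 0.351, 1.652, -0, 1.139, -0.085], TCP at [0.246, 0.492, 0.231] pointing down, gripper open.
Joint ranges: [-2.75, 2.75], [-0.79, 2.1], [0.01, 2.65], [-1.57, 4.71], [0.07, 3.14], [-2.87, 2.87]. Speed limits (rad/s): [2.22, 2.22, 2.79, 3.14, 3.14, 3.14].

## Interface

Orientations are given as a 3x3 rotation matrix whose columns are the frame's x, y, z axes.
In Python, from plant import arm gives the robot as it stands.
- The arm moves only by the shell command python3 -m handwheel 'ROWS' [FORCE]. ROWS is JSON, a list of rows, each a list of 3 entries, a list of its own where there are three numbers: the gripper's target within -1 to 1 (fully open at 1, half-way at 0, shut at -1), then the shift along the tool's x, y, z in units of 25 mm (1.0 is 25 mm), then the turn, a rotation vector about the tool's x, y, z in units of 6 degrees (1.0 is 6 degrees). A call has 1 to 10 rows; each row shifts and turns the commanded pose from where the row before left it, along the tool's axes as they then stand; what a row does not reach is not made up. A row lasts 1/12 s, in which the tool goes at most 41.7 mm and 7.16 degrees, less where a joint would pass 70% of its speed; a pose out of reach is approached as far as the arm can. A call is refused whole if a number of a shift passes 1 or a number of a turn 1, either way. A call with a gripper value outside its range is refused whole. The fingers move at their own pace and stop on an object; FORCE is the grip in N (left out, the last holds). Time passes only in rows, so rows that do not move let the fingers close. It gives the time, the measured TCP pose, the force, the opening and the grip force at its end, in the units of the state.
- arm.observe(): the state, without advancing time (a new reading comes with each control period).
- arm.camera(name): name is "scene" or "top"; returns the picture (384x512x3 uint8, red, green, blue); there is no depth.
- arm.get_calibration(name): a dict with "mtx" (3x3 intrinsics, pixels), "distortion" ([k1, k2, p1, p2, k3] as OpenCV has them; the pictures are not rectified), "world_from_camera" (4x4, takes a point from camera to world coordinates). Camera axes: x right, y down, z forward; pixel columns grow to the right and rows downward; lengths in m; the calibration is good to about 2 mm. A picture is of the moment at which its call begins. get_calibration takes no time and is no camera call.
- arm.job_done(): hands the job in; it is judged then, once.
Trained networks look in the newest picture that a camera, given by its name, has taken for a name from the list of things; names that differ only in an ending like _2 or _b are one class to them, and where a whole thing is asked for, a point or a joint stands for the part that bears it (a point fixed in the world has none). Each returns a list of dicts, best first, with "confidence" (0 to 1); they miss things now and then, are a little off and sometimes report something else, mostly with a low value. They report only what shows in the picture. A call takes as long as a camera call. They do not tell look-alikes from the thing itself.
- arm.search_frame(camera, thing): "position" ([x, y, z] in m, in world coordinates, good to about 4 mm: the middle of the surface that is visible of it).
- arm.trace(camera, thing): "region" (384x512 bool, what is visible of it).
The state is a dict: "time_s": time; "q": joint angles; "qvel": joint speeds; "joint_torque": joint torques, N m; "position": TCP position; "ee_rot": TCP orientation; "contact_force": force on the tool from outside, world axes, zero at the start; "wrist_torque": the same for the moment, N m; "opening": opening from 0.0 (shut) to 1.0 (fully open); "grip_force": force on a finger pad.
Only numpy, scipy, OpenCV 4.12 (cv2) and the standard library are available. Lean on these libraries where they do the work, as an engineer would, in place of code of your own. Each camera call takes 0.05 s, during which the arm holds its last target. There are 200 camera calls.

## Task

The bent sheet bracket is to be tacked next: push it along the table into the corner stop until it sits home, one long side flush against the long fence and its end flush against the short end stop, and leave it there. Push it with the fingers only, without lifting it off the table or tipping it, and leave the things lying round it (V block, welding magnet, square coupon) where they are.

Things in the scene. Friction and masses are not known exactly. Their poses are not given: they have to be found in the camera images.
- corner_stop: Fixed steel corner stop. Origin: inner corner at table height, z up, x and y within 9 degrees of the world's (+x away from the robot, +y left). Long dark fence, 8 mm thick, 40 high: its face is the plane x = 0, from y = 0 to -310 mm, with a 6 mm foot behind it to x = 45. Short end stop, a bar 25 mm wide, 30 high: its face is the plane y = 0, from x = -4 to -85 mm. The pocket is x < 0, y < 0.
- bracket: Loose plain steel bracket of 2 mm sheet, like a small box upside down: closed top and four flat upright walls, open below; 14 mm holes in both x walls and the +y wall. 62 (x) by 75 (y) mm, 50 high, 0.18 to 0.36 kg. Origin: centre of underside. Starts nearer the robot than the stop, in one of two places (V block in the other), axes within 30 degrees of the stop's.
- home (a point): Point on corner_stop, at table height, x = -31, y = -37.5 mm in its frame: where the bracket's origin comes (within a millimetre) when its +x wall lies on the long fence and its +y wall on the end stop, axes parallel.
- v_block: Loose ground steel V block, 60 mm (x) by 40 mm (y), 34 mm high, 0.42 kg; origin: centre of its underside. To be left alone.
- magnet: Loose welding magnet: two grey steel plates on edge, 24 x 46 mm, 66 mm high; origin: centre of its underside. To the right of the work; to be left alone.
- coupon: Loose square steel coupon, 50 x 50 mm, 9 mm thick; origin: centre of its underside. Left of the work, nearer the robot; to be left alone.
Things that resemble listed ones, but are neither listed nor needed, are in the scene too. Several things look just like the bracket: the one meant starts farthest to the robot's left.

How it is judged:
By the outcome, as a careful person would: the job done as asked, in the order asked, and still so for the second after the job is handed in, with the robot touching nothing.
It also fails if it takes over 64 s, if anything falls off the work surface, if the arm or the gripper's body presses on something with over 40 N, if the wrist force passes 120 N, or if a joint passes its speed limit or range.

## Working session

There is one attempt and no reset: what is moved stays moved. The work goes in short steps, Python scripts to look and compute and a shell command to move; the robot and the scene stay as the last step left them, time stands still between calls to the robot, and variables do not carry over. Pictures are saved under pics/ and viewed, at most 10 in all, crops included, and the job is handed in when it is done.

```bash
mkdir -p pics; ls
cat > h.py <<'E'
import numpy as np, cv2
from plant import arm
def cal(c):
    k=arm.get_calibration(c); return np.array(k["mtx"]),np.array(k["distortion"]),np.array(k["world_from_camera"])
def proj(c,P):
    K,D,T=cal(c); W=np.linalg.inv(T)
    return cv2.projectPoints(np.array(P,float).reshape(-1,3),cv2.Rodrigues(W[:3,:3])[0],W[:3,3],K,D)[0].reshape(-1,2)
def back(c,px,z):
    K,D,T=cal(c); u=cv2.undistortPoints(np.array(px,float).reshape(-1,1,2),K,D).reshape(-1,2)
    d=np.c_[u,np.ones(len(u))]@T[:3,:3].T; o=T[:3,3]
    return o+d*((z-o[2])/d[:,2])[:,None]
E
python3 - <<'E'
from h import *
for c in("top","scene"):
    im=arm.camera(c); cv2.imwrite(f"pics/{c}0.png",im[...,::-1])
    print(c,cal(c)[2].round(3).tolist())
    for t in("bracket","corner_stop","v_block","magnet","coupon"):
        for r in arm.search_frame(c,t): print(t,np.round(r["position"],3),round(r["confidence"],2),proj(c,r["position"]).round().tolist())
s=arm.observe();print(s["time_s"],s["position"],s["ee_rot"])
E
```

```text
pics
top [[-0.004, -0.997, 0.083, 0.362], [-1.0, 0.003, -0.022, -0.043], [0.022, -0.083, -0.996, 1.335], [0.0, 0.0, 0.0, 1.0]]
bracket [ 0.49  -0.149  0.051] 0.96 [[278.0, 188.0]]
bracket [ 0.236 -0.26   0.051] 0.63 [[317.0, 277.0]]
bracket [ 0.378 -0.22   0.048] 0.6 [[302.0, 227.0]]
corner_stop [ 0.706 -0.011  0.007] 0.91 [[230.0, 118.0]]
magnet [ 0.567 -0.325  0.066] 0.46 [[339.0, 161.0]]
coupon [0.5   0.173 0.012] 0.72 [[168.0, 186.0]]
scene [[0.746, -0.351, 0.566, -0.249], [-0.666, -0.418, 0.618, -0.835], [0.02, -0.838, -0.545, 0.734], [0.0, 0.0, 0.0, 1.0]]
bracket [ 0.47  -0.16   0.039] 0.93 [[290.0, 212.0]]
bracket [ 0.219 -0.276  0.046] 0.8 [[246.0, 276.0]]
bracket [ 0.365 -0.245  0.048] 0.67 [[284.0, 241.0]]
corner_stop [ 0.689 -0.023  0.025] 0.97 [[310.0, 169.0]]
v_block [0.509 0.011 0.024] 0.63 [[258.0, 185.0]]
magnet [ 0.566 -0.335  0.04 ] 0.79 [[366.0, 228.0]]
coupon [0.49  0.166 0.009] 0.56 [[221.0, 171.0]]
0.6 [0.24601643 0.49190429 0.23130165] [[-8.94350386e-01  4.47367173e-01  9.24585505e-06]
 [ 4.47367173e-01  8.94350386e-01  2.18062234e-05]
 [ 1.48635448e-06  2.36386964e-05 -1.00000000e+00]]
```

Run:
```python
import cv2
a=cv2.imread("pics/top0.png")[70:310,110:380]
cv2.imwrite("pics/topc.png",cv2.resize(a,None,fx=2.5,fy=2.5,interpolation=cv2.INTER_CUBIC))
a=cv2.imread("pics/scene0.png")[120:320,180:420]
cv2.imwrite("pics/scenec.png",cv2.resize(a,None,fx=3,fy=3,interpolation=cv2.INTER_CUBIC))
```

```text
(no output)
```

View pics/topc.png

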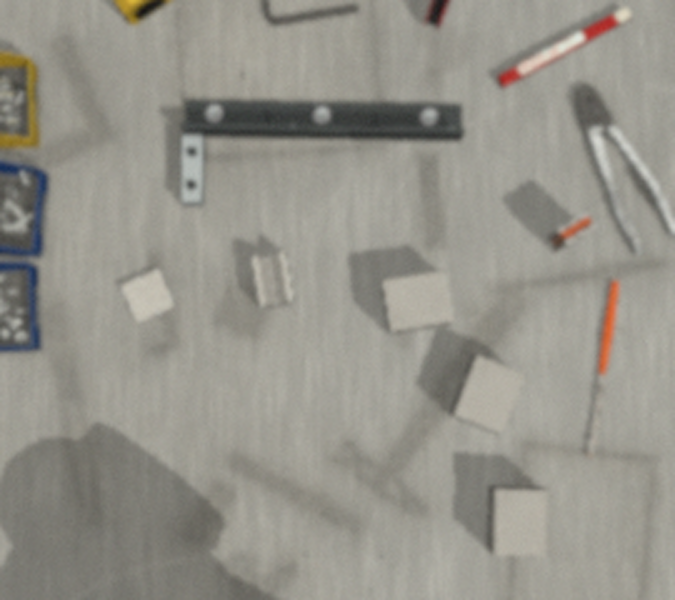

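View pics/scenec.png

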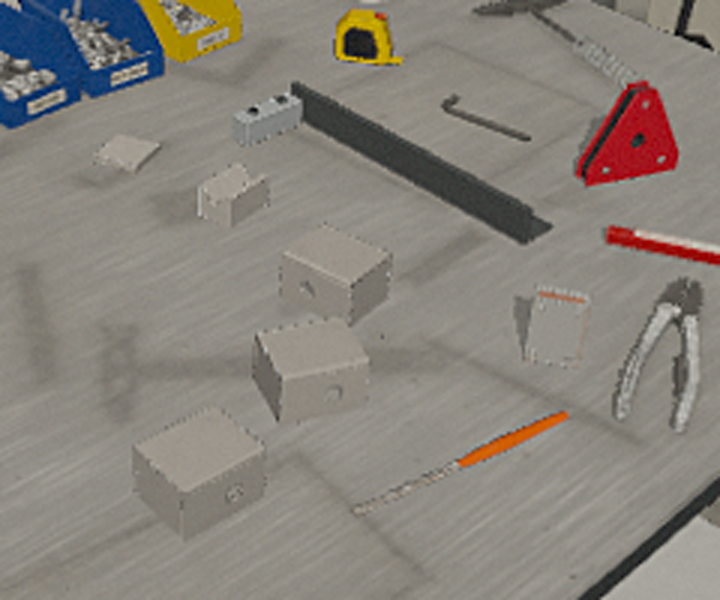

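The top crop shows the stop, with the fence at y≈118 px and the end stop at (187,135). In full top-image pixels, three things could be taken for the bracket: (278,188), (304,227) and (318,277). The V block is at (219,181), the coupon at (168,188) and the magnet at (339,160). The one farthest left is (278,188). I'll fit poses to the silhouettes and check this choice in a crop.

```bash
cat >> h.py <<'E'
from scipy.optimize import minimize
def box(x0,x1,y0,y1,z0,z1): return np.array([[x,y,z] for x in(x0,x1) for y in(y0,y1) for z in(z0,z1)])
BR=[box(-.031,.031,-.0375,.0375,0,.05)]
ST=[box(0,.008,-.31,0,0,.04),box(0,.045,-.31,0,0,.006),box(-.085,-.004,0,.025,0,.03)]
VB=[box(-.03,.03,-.02,.02,0,.034)]; MG=[box(-.012,.012,-.023,.023,0,.066)]; CP=[box(-.025,.025,-.025,.025,0,.009)]
def world(b,p):
    c,s=np.cos(p[2]),np.sin(p[2]); return b@np.array([[c,-s,0],[s,c,0],[0,0,1]]).T+[p[0],p[1],0]
def sil(c,bs,p,S=4):
    m=np.zeros((384*S,512*S),np.uint8)
    for b in bs:
        h=cv2.convexHull(((proj(c,world(b,p))+.5)*S*16-8).round().astype(np.int32).reshape(-1,1,2))
        cv2.fillConvexPoly(m,h,255,shift=4)
    return cv2.resize(m,(512,384),interpolation=cv2.INTER_AREA)/255.
def masks(thing,xy,cams=("top","scene"),r=30):
    out={}
    for c in cams:
        u=proj(c,[*xy,.03])[0]; best=None
        for t in arm.trace(c,thing):
            m=np.array(t["region"]); 
            if not m.any(): continue
            ys,xs=np.nonzero(m); d=np.hypot(xs.mean()-u[0],ys.mean()-u[1])
            if d<r and (best is None or d<best[0]): best=(d,m)
        if best: out[c]=best[1].astype(float)
    return out
def fit(bs,ms,p0):
    f=lambda p:sum(np.abs(sil(c,bs,p)-m).sum()/m.sum() for c,m in ms.items())
    r=None
    for k in range(2):
        st=np.array(p0)if r is None else r.x
        r=minimize(f,st,method="Nelder-Mead",options=dict(initial_simplex=np.vstack([st]+[st+np.eye(3)[i]*[.008,.008,.1][i] for i in range(3)]),xatol=2e-4,fatol=1e-4,maxiter=150))
    return r.x,r.fun
E
python3 - <<'E'
from h import *
for c in("top","scene"): globals()[c]=arm.camera(c)
for n,b,p0,r in(("corner_stop",ST,(.675,.11,0),150),("bracket",BR,(.48,-.15,.1),15),("v_block",VB,(.505,.011,.1),20),("magnet",MG,(.566,-.33,0),20),("coupon",CP,(.49,.17,.3),20)):
    xy=(.69,-.03) if n=="corner_stop" else p0[:2]
    ms=masks(n,xy,r=r)
    if not ms: print(n,"no mask");continue
    p,f=fit(b,ms,p0); print(n,list(ms),p.round(4),round(f,3))
    for c in ms: print("  ",c,*[np.round(v,4) for v in fit(b,{c:ms[c]},p)])
    if n in("corner_stop","bracket"):
        for k in b:
            for c,im in(("top",top),("scene",scene)):
                h=cv2.convexHull(proj(c,world(k,p)).astype(np.float32)*16).astype(np.int32); cv2.polylines(im,[h],True,(255,0,0),1,cv2.LINE_AA,4)
a=cv2.resize(top[95:215,170:310],None,fx=5,fy=5,interpolation=cv2.INTER_CUBIC)[:,:,::-1]
cv2.imwrite("pics/chk.png",a)
E
```

```text
corner_stop ['top', 'scene'] [ 0.6883  0.1045 -0.0152] 0.256
   top [ 0.688   0.1045 -0.0194] 0.1108
   scene [ 0.6916  0.1052 -0.0183] 0.1053
bracket ['scene'] [ 0.4886 -0.1469  0.2119] 0.044
   scene [ 0.4886 -0.1469  0.2119] 0.044
v_block ['top', 'scene'] [0.5125 0.0216 0.1647] 0.199
   top [0.5121 0.022  0.1502] 0.088
   scene [0.5133 0.021  0.2064] 0.0934
magnet ['top', 'scene'] [ 0.5681 -0.332   0.6168] 0.496
   top [ 0.5668 -0.33    0.5984] 0.3883
   scene [ 0.5722 -0.3292  0.4893] 0.0818
coupon ['top', 'scene'] [0.4959 0.1707 0.4158] 0.205
   top [0.4949 0.1714 0.4131] 0.071
   scene [0.4973 0.1714 0.4248] 0.1012
```

View pics/chk.png

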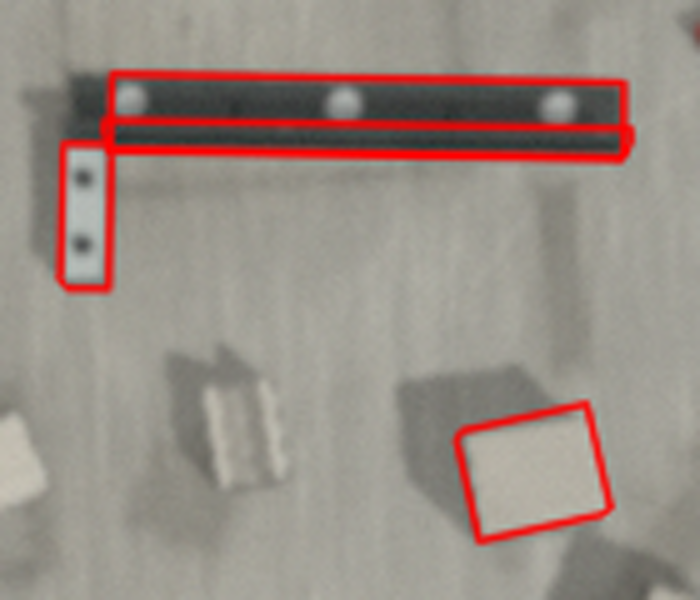

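The overlay fits: the chosen bracket is the leftmost at (278,188), clear of its neighbour and the V block. Next I'll check the clearance to the neighbour and work out the approach.

```bash
cat >> h.py <<'E'
SP=np.array([.6885,.1045,-.018])
def delta(xy,z,ang):  # target tcp, tool-y angle in deg -> shift in present tool axes (units), turn about tool z (units)
    s=arm.observe(); R=np.array(s["ee_rot"]); d=R.T@(np.array([*xy,z])-s["position"])
    a=np.degrees(np.arctan2(R[1,1],R[0,1])); t=(ang-a+180)%360-180
    print("t",round(s["time_s"],2),"pos",np.round(s["position"],4),"ang",round(a,2),"op",round(s["opening"],2),"F",np.round(s["contact_force"],1))
    print("shift units",(d/.025).round(2),"turn z units",round(-t/6,2))
E
python3 - <<'E'
from h import *
ms=masks("bracket",(.378,-.22),r=12); p,f=fit(BR,ms,(.37,-.23,.4)); print(list(ms),p.round(4),f)
print(world(np.array([[x,y,0] for x in(-.031,.031) for y in(-.0375,.0375)]),p).round(3).tolist())
b=np.array([.4886,-.1469,.2119]); t=world(np.array([[-.055,.010,0]]),b)[0]; print(t)
delta(t[:2],.13,90+np.degrees(b[2]))
E
```

```text
['top', 'scene'] [ 0.3778 -0.2283  1.1776] 0.2021198402079572
[[0.401, -0.271, 0.0], [0.331, -0.243, 0.0], [0.424, -0.214, 0.0], [0.355, -0.185, 0.0]]
[ 0.432727   -0.14869115  0.        ]
t 1.3 pos [0.246  0.4919 0.2313] ang 63.43 op 1.0 F [-0.5 -0.1 -0. ]
shift units [-18.14 -19.57   4.05] turn z units -6.45
```

```bash
python3 -m handwheel '[[0,[-0.7,-0.75,0],[0,0,0]],[0,[-0.7,-0.75,0],[0,0,0]],[0,[-0.7,-0.75,0],[0,0,0]],[0,[-0.7,-0.75,0],[0,0,0]],[0,[-0.7,-0.75,0],[0,0,0]],[0,[-0.7,-0.75,0],[0,0,0]],[0,[-0.7,-0.75,0],[0,0,0]],[0,[-0.7,-0.75,0],[0,0,0]],[0,[-0.7,-0.75,0],[0,0,0]],[0,[-0.7,-0.75,0],[0,0,0]]]' 40 >/dev/null
python3 -m handwheel '[[0,[-0.7,-0.75,0],[0,0,0]],[0,[-0.7,-0.75,0],[0,0,0]],[0,[-0.7,-0.75,0],[0,0,0]],[0,[-0.7,-0.75,0],[0,0,0]],[0,[-0.7,-0.75,0],[0,0,0]],[0,[-0.7,-0.75,0],[0,0,0]],[0,[-0.7,-0.75,0],[0,0,0]],[0,[-0.7,-0.75,0],[0,0,0]],[0,[-0.7,-0.75,0],[0,0,0]],[0,[-0.7,-0.75,0],[0,0,0]]]' >/dev/null
python3 -m handwheel '[[0,[-0.7,-0.75,0.5],[0,0,0]],[0,[-0.7,-0.75,0.5],[0,0,0]],[0,[-0.7,-0.75,0.5],[0,0,0]],[0,[0,0,0.5],[0,0,-1]],[0,[0,0,0.5],[0,0,-1]],[0,[0,0,0.5],[0,0,-1]],[0,[0,0,0.5],[0,0,-1]],[0,[0,0,0],[0,0,-1]],[0,[0,0,0],[0,0,-1]],[0,[0,0,0],[0,0,-0.45]]]'
python3 - <<'E'
from h import *
delta((.4327,-.1487),.012,102.1)
E
```

```text
time_s: 3.8
position: [0.4131, -0.0739, 0.1437]
ee_rot: [[-0.976, -0.216, -0.0], [-0.216, 0.976, 0.0], [0.0, 0.0, -1.0]]
contact_force: [0.9, -1.5, 0.6]
opening: 0.5
grip_force: 0.0
t 3.8 pos [ 0.4131 -0.0739  0.1437] ang 102.47 op 0.5 F [ 0.9 -1.5  0.6]
shift units [-0.12 -3.09  5.27] turn z units 0.06
```

```bash
python3 -m handwheel '[[0,[0,-0.7,0],[0,0,0]],[0,[0,-0.7,0],[0,0,0]],[0,[0,-0.7,0],[0,0,0]],[0,[-0.1,-0.7,0],[0,0,0]],[0,[0,-0.3,0],[0,0,0]],[0,[0,0,0.7],[0,0,0]],[0,[0,0,0.7],[0,0,0]],[0,[0,0,0.7],[0,0,0]],[0,[0,0,0.7],[0,0,0]],[0,[0,0,0],[0,0,0]]]' 
python3 -m handwheel '[[0,[0,0,0.6],[0,0,0]],[0,[0,0,0.6],[0,0,0]],[0,[0,0,0.6],[0,0,0]],[0,[0,0,0.6],[0,0,0]],[0,[0,0,0],[0,0,0]]]'
python3 - <<'E'
from h import *
im=arm.camera("scene");delta((.444,-.1463),.012,102.1)
a=cv2.resize(im[130:290,200:400],None,fx=3.5,fy=3.5)[:,:,::-1]
cv2.imwrite("pics/s1.png",a)
E
```

```text
time_s: 4.63
position: [0.4302, -0.1482, 0.0715]
ee_rot: [[-0.978, -0.21, -0.004], [-0.21, 0.978, 0.002], [0.004, 0.003, -1.0]]
contact_force: [-0.9, -0.0, -0.1]
opening: 0.498
grip_force: 0.0
time_s: 5.05
position: [0.431, -0.1485, 0.0127]
ee_rot: [[-0.978, -0.21, -0.002], [-0.21, 0.978, 0.001], [0.002, 0.002, -1.0]]
contact_force: [-0.5, 0.5, 0.4]
opening: 0.497
grip_force: 0.0
t 5.1 pos [ 0.4314 -0.1488  0.0138] ang 102.13 op 0.5 F [0.  0.8 0.6]
shift units [-0.51 -0.01  0.07] turn z units 0.01
```

View pics/s1.png

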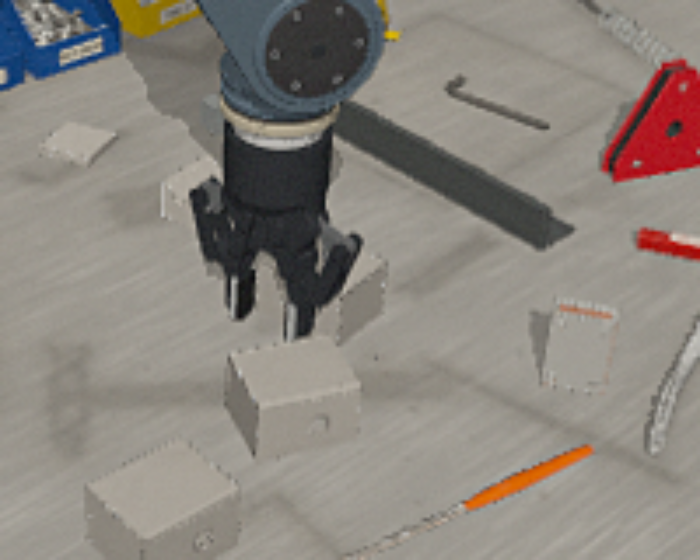

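The fingers stand behind the right bracket's near wall, at about (250,300) in the crop, clear of the neighbour. I'll push towards the fence and turn slowly to align.

```bash
python3 -m handwheel '[[0,[-0.2,0,0],[0,0,0]],[0,[-0.15,0,0],[0,0,0]],[0,[-0.15,0,0],[0,0,0]],[0,[-0.15,0,0],[0,0,0]],[0,[-0.2,0,0],[0,0,0.1]],[0,[-0.2,0,0],[0,0,0.1]],[0,[-0.2,0,0],[0,0,0.1]],[0,[-0.2,0,0],[0,0,0.1]],[0,[-0.2,0,0],[0,0,0.1]],[0,[-0.2,0,0],[0,0,0.1]]]' 
python3 -m handwheel '[[0,[-0.2,0,0],[0,0,0.1]],[0,[-0.2,0,0],[0,0,0.1]],[0,[-0.2,0,0],[0,0,0.1]],[0,[-0.2,0,0],[0,0,0.1]],[0,[-0.2,0,0],[0,0,0.1]],[0,[-0.2,0,0],[0,0,0.1]],[0,[-0.2,0,0],[0,0,0.1]],[0,[-0.2,0,0],[0,0,0.1]],[0,[-0.2,0,0],[0,0,0.1]],[0,[-0.1,0,0],[0,0,0.1]]]'
python3 - <<'E'
from h import *
arm.camera("top");arm.camera("scene")
delta((.6115,-.12),.013,89)
xy=np.array(arm.observe()["position"][:2])+[.042,0]
ms=masks("bracket",xy,r=14); print(list(ms))
for c in ms: print(c,*fit(BR,{c:ms[c]},(*xy,.05)))
E
```

```text
time_s: 5.93
position: [0.4776, -0.14, 0.0137]
ee_rot: [[-0.989, -0.147, -0.0], [-0.147, 0.989, 0.0], [0.0, 0.0, -1.0]]
contact_force: [-2.2, 0.2, 2.1]
opening: 0.5
grip_force: 1.0
time_s: 6.77
position: [0.5251, -0.1352, 0.0138]
ee_rot: [[-0.999, -0.043, 0.0], [-0.043, 0.999, -0.0], [-0.0, -0.0, -1.0]]
contact_force: [-2.0, 1.2, 0.2]
opening: 0.501
grip_force: 0.9
t 6.87 pos [ 0.525  -0.1353  0.0138] ang 92.5 op 0.5 F [-0.6 -0.2 -0.5]
shift units [-3.48  0.46  0.04] turn z units 0.58
['scene']
scene [ 0.56740577 -0.14288685  0.0651454 ] 0.9789426881863857
```

```bash
python3 -m handwheel '[[0,[-0.2,0,0],[0,0,0.1]],[0,[-0.25,0,0],[0,0,0.1]],[0,[-0.25,0,0],[0,0,0.1]],[0,[-0.25,0,0],[0,0,0.1]],[0,[-0.25,0,0],[0,0,0.1]],[0,[-0.25,0,0],[0,0,0.1]],[0,[-0.25,0,0],[0,0,0]],[0,[-0.25,0,0],[0,0,0]],[0,[-0.25,0,0],[0,0,0]],[0,[-0.25,0,0],[0,0,0]]]' 
python3 -m handwheel '[[0,[-0.15,0,0],[0,0,0]],[0,[-0.1,0,0],[0,0,0]],[0,[-0.1,0,0],[0,0,0]],[0,[-0.1,0,0],[0,0,0]],[0,[-0.1,0,0],[0,0,0]],[0,[-0.05,0,0],[0,0,0]]]'
python3 - <<'E'
from h import *
delta((.6115,-.13),.013,89)
E
```

```text
time_s: 7.8
position: [0.5862, -0.1351, 0.0138]
ee_rot: [[-1.0, 0.019, -0.0], [0.019, 1.0, -0.0], [0.0, -0.0, -1.0]]
contact_force: [-1.9, -0.9, 1.9]
opening: 0.5
grip_force: 1.0
time_s: 8.3
position: [0.6009, -0.1353, 0.0137]
ee_rot: [[-1.0, 0.019, 0.0], [0.019, 1.0, -0.0], [-0.0, -0.0, -1.0]]
contact_force: [-0.9, -1.1, 0.9]
opening: 0.495
grip_force: 0.7
t 8.3 pos [ 0.6009 -0.1353  0.0137] ang 88.93 op 0.5 F [-0.9 -1.1  0.9]
shift units [-0.42  0.22  0.03] turn z units -0.01
```

Now small steps, watching the force.

```bash
for i in 1; do python3 -m handwheel '[[0,[-0.06,0,0],[0,0,0]],[0,[-0.06,0,0],[0,0,0]],[0,[-0.06,0,0],[0,0,0]],[0,[-0.06,0,0],[0,0,0]],[0,[-0.06,0,0],[0,0,0]]]'; done
python3 -m handwheel '[[0,[-0.04,0,0],[0,0,0]],[0,[-0.04,0,0],[0,0,0]],[0,[-0.04,0,0],[0,0,0]]]'
```

```text
time_s: 8.72
position: [0.6082, -0.1355, 0.0138]
ee_rot: [[-1.0, 0.019, -0.0], [0.019, 1.0, 0.0], [0.0, 0.0, -1.0]]
contact_force: [-1.0, 1.5, -0.3]
opening: 0.499
grip_force: 0.5
time_s: 8.97
position: [0.6112, -0.1355, 0.0138]
ee_rot: [[-1.0, 0.019, -0.0], [0.019, 1.0, 0.0], [0.0, 0.0, -1.0]]
contact_force: [-0.4, 0.3, -0.0]
opening: 0.499
grip_force: 0.5
```

```bash
python3 -m handwheel '[[0,[-0.04,0,0],[0,0,0]],[0,[-0.04,0,0],[0,0,0]],[0,[0,0,0],[0,0,0]]]'
python3 -m handwheel '[[0,[-0.04,0,0],[0,0,0]],[0,[-0.04,0,0],[0,0,0]],[0,[0,0,0],[0,0,0]]]'
python3 - <<'E'
from h import *
im=arm.camera("top"); im2=arm.camera("scene")
a=np.hstack([cv2.resize(im[100:200,200:300],None,fx=4,fy=4,interpolation=cv2.INTER_CUBIC),cv2.resize(im2[120:220,270:370],None,fx=4,fy=4,interpolation=cv2.INTER_CUBIC)])
cv2.imwrite("pics/s2.png",a[:,:,::-1])
E
```

```text
time_s: 9.22
position: [0.6134, -0.1356, 0.0138]
ee_rot: [[-1.0, 0.019, 0.0], [0.019, 1.0, -0.0], [-0.0, -0.0, -1.0]]
contact_force: [0.2, -1.0, -0.3]
opening: 0.499
grip_force: 0.0
time_s: 9.47
position: [0.6145, -0.1356, 0.0138]
ee_rot: [[-1.0, 0.019, -0.002], [0.019, 1.0, 0.0], [0.002, 0.0, -1.0]]
contact_force: [-5.4, -0.4, 2.4]
opening: 0.497
grip_force: 2.6
```

View pics/s2.png

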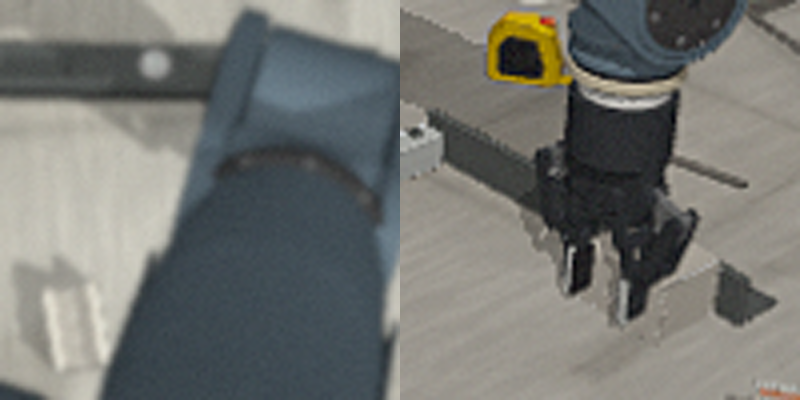

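The scene half of the picture shows the bracket against the fence, with its right end at about (715,270), and the force has begun to rise. I'll press a little more.

```bash
python3 -m handwheel '[[0,[-0.04,0,0],[0,0,0]],[0,[-0.04,0,0],[0,0,0]],[0,[0,0,0],[0,0,0]]]'
```

```text
time_s: 9.82
position: [0.6145, -0.1356, 0.0138]
ee_rot: [[-1.0, 0.018, -0.007], [0.018, 1.0, 0.001], [0.007, 0.001, -1.0]]
contact_force: [-18.2, -0.6, 12.2]
opening: 0.503
grip_force: 9.1
```

```bash
python3 -m handwheel '[[0,[0.2,0,0],[0,0,0]],[0,[0.6,0,0],[0,0,0]],[0,[0.6,0,0],[0,0,0]],[0,[0.3,0,-0.5],[0,0,0]],[0,[0,0,-0.8],[0,0,0]],[0,[0,0,-0.8],[0,0,0]],[-0.6,[0,0,-0.8],[0,0,0]],[-0.6,[0,-0.8,-0.8],[0,0,0]],[-0.6,[0,-0.8,-0.8],[0,0,0]],[-0.6,[0,-0.8,0],[0,0,0]]]' >/dev/null
python3 -m handwheel '[[-0.6,[0,-0.8,0],[0,0,0]],[-0.6,[0,-0.8,0],[0,0,0]],[-0.6,[0,-0.8,0],[0,0,0]],[-0.6,[0,0,0],[0,0,1]],[-0.6,[0,0,0],[0,0,1]],[-0.6,[0,0,0],[0,0,1]],[-0.6,[0,0,0],[0,0,1]],[-0.6,[0,0,0],[0,0,1]],[-0.6,[0,0,0],[0,0,1]],[-0.6,[0,0,0],[0,0,1]]]' >/dev/null
python3 -m handwheel '[[-0.6,[0,0,0],[0,0,1]],[-0.6,[0,0,0],[0,0,1]],[-0.6,[0,0,0],[0,0,1]],[-0.6,[0,0,0],[0,0,1]],[-0.6,[0,0,0],[0,0,1]],[-0.6,[0,0,0],[0,0,1]],[-0.6,[0,0,0],[0,0,1]],[-0.6,[0,0,0],[0,0,1]]]'
python3 - <<'E'
from h import *
im=arm.camera("top"); im2=arm.camera("scene")
xy=(.656,-.14)
ms=masks("bracket",xy,r=20); print(list(ms))
for c in ms: print(c,*fit(BR,{c:ms[c]},(*xy,0)))
delta((.653,-.235),.013,-1)
a=np.hstack([cv2.resize(im[100:200,200:300],None,fx=4,fy=4,interpolation=cv2.INTER_CUBIC),cv2.resize(im2[120:220,270:370],None,fx=4,fy=4,interpolation=cv2.INTER_CUBIC)])
cv2.imwrite("pics/s3.png",a[:,:,::-1])
E
```

```text
time_s: 12.15
position: [0.5726, -0.2549, 0.1264]
ee_rot: [[0.024, 1.0, 0.001], [1.0, -0.024, -0.0], [-0.0, 0.001, -1.0]]
contact_force: [0.1, 0.8, 0.3]
opening: 0.201
grip_force: 0.0
['top', 'scene']
top [ 6.51528856e-01 -1.42700988e-01 -6.50215635e-04] 0.038491320094916945
scene [ 0.65408873 -0.14609646  0.01890962] 0.12022902825041862
t 12.35 pos [ 0.5725 -0.2548  0.1264] ang -0.86 op 0.2 F [-0.5 -0.2  0.8]
shift units [0.84 3.21 4.54] turn z units 0.02
```

View pics/s3.png

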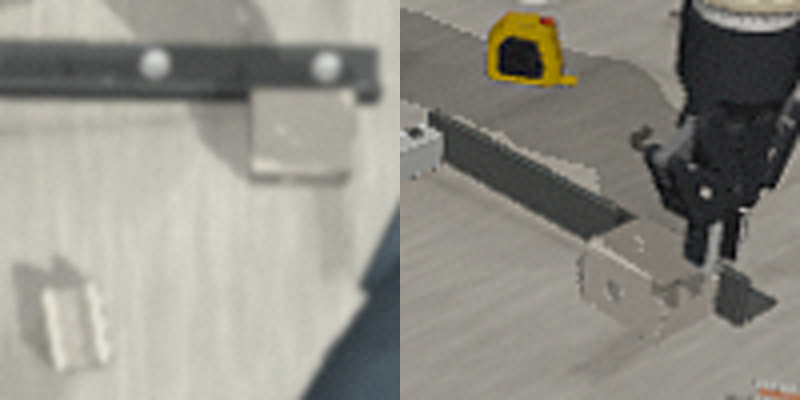

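The bracket lies on the fence, at about (300,135) in the left half of the picture. Its −y wall is at y≈−0.181. Next I'll go down at (0.653, −0.235).

```bash
python3 -m handwheel '[[-0.6,[0.14,0.8,0],[0,0,0]],[-0.6,[0.14,0.8,0],[0,0,0]],[-0.6,[0.14,0.8,0],[0,0,0]],[-0.6,[0.14,0.8,0],[0,0,0]],[-0.6,[0.14,0,0.8],[0,0,0]],[-0.6,[0.14,0,0.8],[0,0,0]],[-0.6,[0,0,0.8],[0,0,0]],[-0.6,[0,0,0.8],[0,0,0]],[-0.6,[0,0,0.8],[0,0,0]],[-0.6,[0,0,0.5],[0,0,0.03]]]'
python3 -m handwheel '[[-0.6,[0,0,0],[0,0,0]]]'
python3 - <<'E'
from h import *
delta((.653,-.193),.013,-1)
t=world(np.array([[-.033,-.075-.011,0]]),SP)[0];print(t);delta(t[:2],.013,-1)
E
```

```text
time_s: 13.18
position: [0.652, -0.235, 0.0116]
ee_rot: [[0.019, 1.0, -0.002], [1.0, -0.019, 0.001], [0.001, -0.002, -1.0]]
contact_force: [0.1, 0.9, 0.3]
opening: 0.2
grip_force: 0.0
time_s: 13.27
position: [0.6513, -0.2347, 0.0109]
ee_rot: [[0.02, 1.0, -0.004], [1.0, -0.02, 0.002], [0.002, -0.004, -1.0]]
contact_force: [0.1, -0.2, -0.4]
opening: 0.205
grip_force: 0.0
t 13.27 pos [ 0.6513 -0.2347  0.0109] ang -1.15 op 0.2 F [ 0.1 -0.2 -0.4]
shift units [ 1.67  0.03 -0.08] turn z units -0.03
[0.65395743 0.0191079  0.        ]
t 13.27 pos [ 0.6513 -0.2347  0.0109] ang -1.15 op 0.2 F [ 0.1 -0.2 -0.4]
shift units [10.15 -0.1  -0.07] turn z units -0.03
```

```bash
python3 -m handwheel '[[-0.6,[0.3,0,-0.1],[0,0,0]],[-0.6,[0.3,0,0],[0,0,0]],[-0.6,[0.3,0,0],[0,0,0]],[-0.6,[0.3,0,0],[0,0,0]],[-0.6,[0.15,0,0],[0,0,0]],[-0.6,[0.15,0,0],[0,0,0]],[-0.6,[0.15,0,0],[0,0,0]],[-0.6,[0.2,0,0],[0,0,0]],[-0.6,[0.2,0,0],[0,0,0]],[-0.6,[0.2,0,0],[0,0,0]]]'
python3 -m handwheel '[[-0.6,[0.25,0,0],[0,0,0]],[-0.6,[0.25,0,0],[0,0,0]],[-0.6,[0.25,0,0],[0,0,0]],[-0.6,[0.25,0,0],[0,0,0]],[-0.6,[0.25,0,0],[0,0,0]],[-0.6,[0.25,0,0],[0,0,0]],[-0.6,[0.25,0,0],[0,0,0]],[-0.6,[0.25,0,0],[0,0,0]],[-0.6,[0.2,0,0],[0,0,0]],[-0.6,[0.1,0,0],[0,0,0]]]'
python3 - <<'E'
from h import *
im=arm.camera("top"); im2=arm.camera("scene")
t=world(np.array([[-.033,-.075-.011,0]]),SP)[0];delta(t[:2],.013,-1)
xy=np.array(arm.observe()["position"][:2])+[0,.0485]
ms=masks("bracket",xy,r=20); print(list(ms))
for c in ms: print(c,*fit(BR,{c:ms[c]},(*xy,0)))
E
```

```text
time_s: 14.1
position: [0.6541, -0.179, 0.0165]
ee_rot: [[0.022, 1.0, 0.0], [1.0, -0.022, -0.0], [-0.0, 0.0, -1.0]]
contact_force: [-0.5, -2.9, 1.9]
opening: 0.201
grip_force: 1.4
time_s: 14.93
position: [0.6552, -0.1208, 0.0162]
ee_rot: [[0.021, 1.0, -0.0], [1.0, -0.021, 0.0], [0.0, -0.0, -1.0]]
contact_force: [-1.3, -2.8, 1.2]
opening: 0.197
grip_force: 1.4
t 15.03 pos [ 0.6552 -0.1209  0.0161] ang -1.23 op 0.2 F [0.6 0.2 0.3]
shift units [ 5.6  -0.17  0.13] turn z units -0.04
['scene']
scene [ 0.64617315 -0.0671442   0.67697791] 0.6631743244561505
```

```bash
python3 -m handwheel '[[-0.6,[0.2,0,0],[0,0,0]],[-0.6,[0.25,0,0],[0,0,0]],[-0.6,[0.25,0,0],[0,0,0]],[-0.6,[0.25,0,0],[0,0,0]],[-0.6,[0.25,0,0],[0,0,0]],[-0.6,[0.25,0,0],[0,0,0]],[-0.6,[0.25,0,0],[0,0,0]],[-0.6,[0.25,0,0],[0,0,0]],[-0.6,[0.25,0,0],[0,0,0]],[-0.6,[0.25,0,0],[0,0,0]]]'
python3 -m handwheel '[[-0.6,[0.25,0,0],[0,0,0]],[-0.6,[0.25,0,0],[0,0,0]],[-0.6,[0.25,0,0],[0,0,0]],[-0.6,[0.25,0,0],[0,0,0]],[-0.6,[0.25,0,0],[0,0,0]],[-0.6,[0.25,0,0],[0,0,0]],[-0.6,[0.2,0,0],[0,0,0]],[-0.6,[0.2,0,0],[0,0,0]],[-0.6,[0.1,0,0],[0,0,0]],[-0.6,[0.1,0,0],[0,0,0]]]'
python3 - <<'E'
from h import *
im=arm.camera("top"); im2=arm.camera("scene")
t=world(np.array([[-.033,-.075-.011,0]]),SP)[0];delta(t[:2],.013,-1)
a=np.hstack([cv2.resize(im[100:200,175:275],None,fx=4,fy=4,interpolation=cv2.INTER_CUBIC),cv2.resize(im2[110:210,240:340],None,fx=4,fy=4,interpolation=cv2.INTER_CUBIC)])
cv2.imwrite("pics/s4.png",a[:,:,::-1])
E
```

```text
time_s: 15.97
position: [0.6565, -0.0598, 0.0163]
ee_rot: [[0.022, 1.0, -0.0], [1.0, -0.022, -0.0], [-0.0, -0.0, -1.0]]
contact_force: [-1.3, -0.9, 0.3]
opening: 0.199
grip_force: 0.9
time_s: 16.8
position: [0.6577, -0.0076, 0.0163]
ee_rot: [[0.022, 1.0, -0.0], [1.0, -0.022, -0.0], [-0.0, -0.0, -1.0]]
contact_force: [-1.4, -2.5, 0.5]
opening: 0.201
grip_force: 1.2
t 16.9 pos [ 0.6579 -0.0075  0.0164] ang -1.25 op 0.2 F [-0.1 -0.8  0.5]
shift units [ 1.06 -0.18  0.13] turn z units -0.04
```

View pics/s4.png

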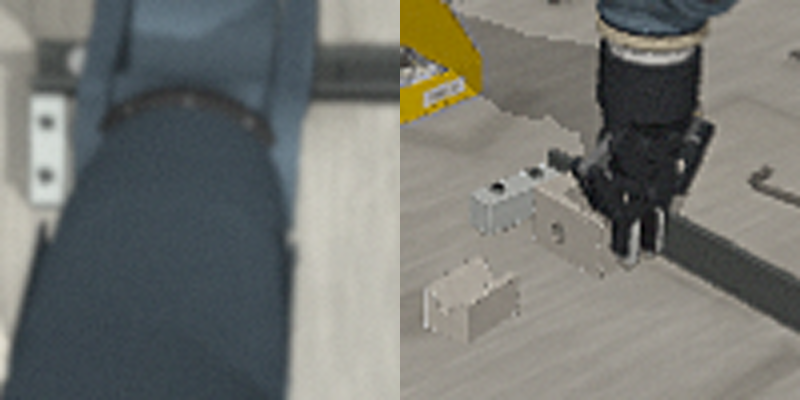

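The scene half shows the bracket along the fence, its near end close to the end stop at (535,215). I'll continue in small steps.

```bash
python3 -m handwheel '[[-0.6,[0.12,0,0],[0,0,0]],[-0.6,[0.12,0,0],[0,0,0]],[-0.6,[0.12,0,0],[0,0,0]],[-0.6,[0.12,0,0],[0,0,0]],[-0.6,[0.12,0,0],[0,0,0]]]'
python3 -m handwheel '[[-0.6,[0.08,0,0],[0,0,0]],[-0.6,[0.08,0,0],[0,0,0]],[-0.6,[0.08,0,0],[0,0,0]]]'
python3 -m handwheel '[[-0.6,[0.05,0,0],[0,0,0]],[-0.6,[0.05,0,0],[0,0,0]],[-0.6,[0,0,0],[0,0,0]]]'
```

```text
time_s: 17.32
position: [0.6581, 0.0074, 0.0164]
ee_rot: [[0.022, 1.0, 0.0], [1.0, -0.022, -0.0], [-0.0, 0.0, -1.0]]
contact_force: [-1.3, -1.4, 1.3]
opening: 0.202
grip_force: 0.9
time_s: 17.57
position: [0.6582, 0.0132, 0.0164]
ee_rot: [[0.022, 1.0, 0.0], [1.0, -0.022, -0.0], [-0.0, 0.0, -1.0]]
contact_force: [-0.4, -2.3, 1.0]
opening: 0.202
grip_force: 1.1
time_s: 17.82
position: [0.6583, 0.0158, 0.0163]
ee_rot: [[0.022, 1.0, 0.0], [1.0, -0.022, 0.0], [0.0, 0.0, -1.0]]
contact_force: [0.7, -1.1, -0.2]
opening: 0.203
grip_force: 0.0
```

```bash
python3 -m handwheel '[[-0.6,[0.04,0,0],[0,0,0]],[-0.6,[0.04,0,0],[0,0,0]],[-0.6,[0,0,0],[0,0,0]]]'
python3 -m handwheel '[[-0.6,[0.04,0,0],[0,0,0]],[-0.6,[0.04,0,0],[0,0,0]],[-0.6,[0,0,0],[0,0,0]]]'
python3 -m handwheel '[[-0.6,[0.04,0,0],[0,0,0]],[-0.6,[0.04,0,0],[0,0,0]],[-0.6,[0,0,0],[0,0,0]]]'
```

```text
time_s: 18.07
position: [0.6583, 0.0178, 0.0163]
ee_rot: [[0.022, 1.0, 0.0], [1.0, -0.022, 0.0], [0.0, 0.0, -1.0]]
contact_force: [0.2, -1.1, 1.8]
opening: 0.199
grip_force: 0.5
time_s: 18.32
position: [0.6584, 0.0195, 0.0163]
ee_rot: [[0.022, 1.0, 0.0], [1.0, -0.022, -0.0], [-0.0, 0.0, -1.0]]
contact_force: [0.2, -2.5, 1.4]
opening: 0.201
grip_force: 1.5
time_s: 18.57
position: [0.6584, 0.0197, 0.0164]
ee_rot: [[0.021, 1.0, -0.0], [1.0, -0.021, -0.003], [-0.003, -0.0, -1.0]]
contact_force: [-0.5, -14.9, 2.4]
opening: 0.2
grip_force: 7.5
```

It's against the end stop now: 15 N, 0.6 mm from the prediction. I'll back off, rise and look.

```bash
python3 -m handwheel '[[-0.6,[-0.2,0,0],[0,0,0]],[-0.6,[-0.6,0,0],[0,0,0]],[-0.6,[-0.6,0,0],[0,0,0]],[-0.6,[-0.5,0,-0.5],[0,0,0]],[-0.6,[0,0,-0.8],[0,0,0]],[-0.6,[0,0,-0.8],[0,0,0]],[-0.6,[0,0,-0.8],[0,0,0]],[-0.6,[0,-0.8,-0.8],[0,0,0]],[-0.6,[0,-0.8,-0.8],[0,0,0]],[-0.6,[-0.6,-0.8,0],[0,0,0]]]' >/dev/null
python3 -m handwheel '[[-0.6,[-0.8,-0.6,0],[0,0,0]],[-0.6,[-0.8,-0.6,0],[0,0,0]],[-0.6,[-0.8,-0.6,0],[0,0,0]],[-0.6,[-0.8,-0.6,0],[0,0,0]]]'
python3 - <<'E'
from h import *
im=arm.camera("top"); im2=arm.camera("scene")
ST[0]=box(0,.008,-.31,.025,0,.04); 
h=world(np.array([[-.031,-.0375,0]]),SP)[0]; 
for n,b,p0,r in(("bracket",BR,(h[0],h[1],-.018),20),("v_block",VB,(.5125,.0216,.16),20),("magnet",MG,(.568,-.332,.6),20),("coupon",CP,(.4959,.1707,.4158),20),("corner_stop",ST,SP,150)):
    ms=masks(n,p0[:2] if n!="corner_stop" else (.69,-.03),r=r)
    for c in ms: print(n,c,*[np.round(v,4) for v in fit(b,{c:ms[c]},p0)])
a=np.hstack([cv2.resize(im[100:200,175:275],None,fx=4,fy=4,interpolation=cv2.INTER_CUBIC),cv2.resize(im2[110:210,240:340],None,fx=4,fy=4,interpolation=cv2.INTER_CUBIC)])
cv2.imwrite("pics/s5.png",a[:,:,::-1])
delta((.595,.062),.12,89)
E
```

```text
time_s: 19.73
position: [0.5344, -0.1199, 0.1299]
ee_rot: [[0.022, 1.0, 0.001], [1.0, -0.022, -0.0], [-0.0, 0.001, -1.0]]
contact_force: [0.5, -0.3, 0.2]
opening: 0.2
grip_force: 0.0
bracket top [0.6555 0.0677 0.0054] 0.0357
bracket scene [ 0.651   0.0717 -0.5613] 0.2562
v_block top [0.5119 0.022  0.1546] 0.0774
v_block scene [0.5136 0.0219 0.237 ] 0.1074
magnet top [ 0.5672 -0.3307  0.5737] 0.1778
coupon top [0.4948 0.1711 0.403 ] 0.0674
coupon scene [0.4992 0.1728 0.5435] 0.2949
corner_stop top [ 0.6878  0.1046 -0.0166] 0.1805
corner_stop scene [ 0.6956  0.1029 -0.0406] 0.7073
t 20.33 pos [ 0.5355 -0.1179  0.1287] ang -1.21 op 0.2 F [ 0.  -0.  -0.4]
shift units [7.24 2.23 0.35] turn z units -15.04
```

View pics/s5.png

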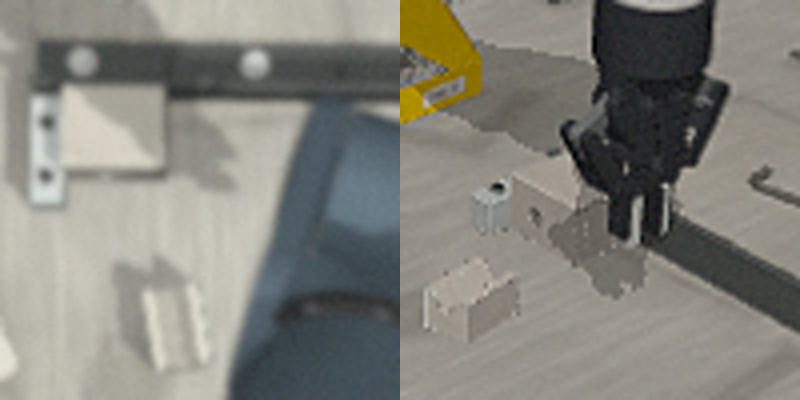

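The bracket sits in the corner, at about (112,125) in the left half. The top fit puts it about 1° off the stop's axes, so I'll press its near wall once more towards the fence. The V block, magnet and coupon haven't moved.

```bash
python3 -m handwheel '[[-0.6,[0.8,0.25,0],[0,0,0]],[-0.6,[0.8,0.25,0],[0,0,0]],[-0.6,[0.8,0.25,0],[0,0,0]],[-0.6,[0.8,0.25,0],[0,0,0]],[-0.6,[0.8,0.25,0],[0,0,0]],[-0.6,[0.8,0.25,0],[0,0,0]],[-0.6,[0.8,0.25,0],[0,0,0]],[-0.6,[0.8,0.25,0],[0,0,0]],[-0.6,[0.8,0.23,0],[0,0,0]],[-0.6,[0,0,0],[0,0,-1]]]' >/dev/null
python3 -m handwheel '[[-0.6,[0,0,0],[0,0,-1]],[-0.6,[0,0,0],[0,0,-1]],[-0.6,[0,0,0],[0,0,-1]],[-0.6,[0,0,0],[0,0,-1]],[-0.6,[0,0,0],[0,0,-1]],[-0.6,[0,0,0],[0,0,-1]],[-0.6,[0,0,0],[0,0,-1]],[-0.6,[0,0,0],[0,0,-1]],[-0.6,[0,0,0],[0,0,-1]],[-0.6,[0,0,0],[0,0,-1]]]' >/dev/null
python3 -m handwheel '[[-0.6,[0,0,0],[0,0,-1]],[-0.6,[0,0,0],[0,0,-1]],[-0.6,[0,0,0],[0,0,-1]],[-0.6,[0,0,0],[0,0,-1]],[-0.6,[0,0,0],[0,0,0]]]' >/dev/null
python3 - <<'E'
from h import *
delta((.595,.062),.014,89)
E
```

```text
t 22.42 pos [0.5949 0.0607 0.1287] ang 89.04 op 0.2 F [-0.1  0.7  0.6]
shift units [-0.    0.05  4.59] turn z units 0.01
```

```bash
python3 -m handwheel '[[-0.6,[0,0,0.8],[0,0,0]],[-0.6,[0,0,0.8],[0,0,0]],[-0.6,[0,0,0.8],[0,0,0]],[-0.6,[0,0,0.8],[0,0,0]],[-0.6,[0,0,0.8],[0,0,0]],[-0.6,[0,0,0.55],[0,0,0]],[-0.6,[0,0,0],[0,0,0]],[-0.6,[-0.2,0,0],[0,0,0]],[-0.6,[-0.2,0,0],[0,0,0]],[-0.6,[-0.1,0,0],[0,0,0]]]'
python3 -m handwheel '[[-0.6,[-0.1,0,0],[0,0,0]],[-0.6,[-0.1,0,0],[0,0,0]],[-0.6,[-0.05,0,0],[0,0,0]],[-0.6,[-0.05,0,0],[0,0,0]],[-0.6,[0,0,0],[0,0,0]]]'
python3 -m handwheel '[[-0.6,[-0.04,0,0],[0,0,0]],[-0.6,[-0.04,0,0],[0,0,0]],[-0.6,[0,0,0],[0,0,0]]]'
```

```text
time_s: 23.25
position: [0.6092, 0.0602, 0.0165]
ee_rot: [[-1.0, 0.022, 0.003], [0.022, 1.0, 0.0], [-0.003, 0.0, -1.0]]
contact_force: [0.3, -1.2, 0.9]
opening: 0.201
grip_force: 0.0
time_s: 23.67
position: [0.6152, 0.0601, 0.0152]
ee_rot: [[-1.0, 0.022, 0.0], [0.022, 1.0, -0.0], [-0.0, -0.0, -1.0]]
contact_force: [0.8, -0.4, -0.1]
opening: 0.204
grip_force: 0.0
time_s: 23.92
position: [0.6171, 0.06, 0.0151]
ee_rot: [[-1.0, 0.022, 0.0], [0.022, 1.0, -0.0], [-0.0, -0.0, -1.0]]
contact_force: [0.7, -0.1, -0.6]
opening: 0.199
grip_force: 0.0
```

```bash
python3 -m handwheel '[[-0.6,[-0.04,0,0],[0,0,0]],[-0.6,[-0.04,0,0],[0,0,0]],[-0.6,[0,0,0],[0,0,0]]]'
python3 -m handwheel '[[-0.6,[-0.04,0,0],[0,0,0]],[-0.6,[-0.02,0,0],[0,0,0]],[-0.6,[0,0,0],[0,0,0]]]'
```

```text
time_s: 24.17
position: [0.6175, 0.06, 0.0149]
ee_rot: [[-1.0, 0.022, -0.004], [0.022, 1.0, -0.0], [0.004, -0.0, -1.0]]
contact_force: [-8.1, 0.0, 7.1]
opening: 0.201
grip_force: 4.3
time_s: 24.42
position: [0.6175, 0.0601, 0.0149]
ee_rot: [[-1.0, 0.021, -0.007], [0.021, 1.0, -0.0], [0.007, -0.0, -1.0]]
contact_force: [-17.1, 0.0, 13.8]
opening: 0.198
grip_force: 8.8
```

```bash
python3 -m handwheel '[[-0.6,[0.2,0,0],[0,0,0]],[-0.6,[0.4,0,0],[0,0,0]],[-0.6,[0.3,0,0],[0,0,0]],[-0.6,[0,0,0],[0,0,0]],[-0.6,[0,0,-0.6],[0,0,0]],[-0.6,[0,0,-0.8],[0,0,0]],[-0.6,[0,0,-0.8],[0,0,0]],[-0.6,[0,0,-0.8],[0,0,0]],[-0.6,[0,0,-0.8],[0,0,0]],[-0.6,[0,0,-0.8],[0,0,0]]]'  >/dev/null
python3 -m handwheel '[[-0.6,[0.3,-0.8,0],[0,0,0]],[-0.6,[0.3,-0.8,0],[0,0,0]],[-0.6,[0.3,-0.8,0],[0,0,0]],[-0.6,[0.3,-0.8,0],[0,0,0]],[-0.6,[0.3,-0.8,0],[0,0,0]],[-0.6,[0.3,-0.8,0],[0,0,0]],[-0.6,[0.3,-0.8,0],[0,0,0]],[-0.6,[0.3,-0.8,0],[0,0,0]],[-0.6,[0.3,-0.8,0],[0,0,0]],[-0.6,[0.3,-0.8,0],[0,0,0]]]'
python3 - <<'E'
from h import *
im=arm.camera("top"); im2=arm.camera("scene")
for n,b,p0,r in(("bracket",BR,(.656,.0677,-.018),20),("v_block",VB,(.5125,.0216,.16),20),("coupon",CP,(.4959,.1707,.4158),20)):
    ms=masks(n,p0[:2],r=r)
    for c in ms: print(n,c,*[np.round(v,4) for v in fit(b,{c:ms[c]},p0)])
a=np.hstack([cv2.resize(im[115:165,180:230],None,fx=8,fy=8,interpolation=cv2.INTER_CUBIC),cv2.resize(im2[130:180,245:295],None,fx=8,fy=8,interpolation=cv2.INTER_CUBIC)])
cv2.imwrite("pics/s6.png",a[:,:,::-1])
E
```

```text
time_s: 26.08
position: [0.5185, -0.139, 0.1303]
ee_rot: [[-1.0, 0.022, 0.001], [0.022, 1.0, -0.0], [-0.001, -0.0, -1.0]]
contact_force: [-0.1, -0.3, -0.6]
opening: 0.2
grip_force: 0.0
bracket top [0.6555 0.0677 0.006 ] 0.0307
bracket scene [ 0.6531  0.07   -0.4656] 0.1451
v_block top [0.5108 0.022  0.2583] 0.2287
v_block scene [0.515  0.0222 0.1786] 0.1245
coupon top [0.4947 0.1713 0.4287] 0.0938
coupon scene [0.4967 0.1707 0.4256] 0.0777
```

View pics/s6.png

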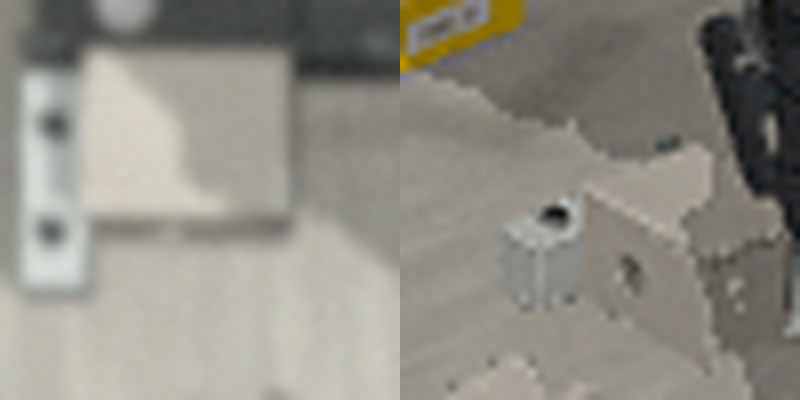

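The picture shows the bracket tight in the corner, with no gap at the end stop (85,140) or at the fence (190,50). The press towards the fence met firm contact at once, where the fence line predicts it. I'm handing it in.

```bash
python3 -c "
from plant import arm; print(arm.job_done())"
```

```text
the job is handed in; nothing more can be done
None
```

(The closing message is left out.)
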